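# Bring up the sash clamp's tail slide

### The arm

A 6-joint arm with a two-finger parallel gripper is mounted at the origin on the work surface. World frame = base frame: x ahead of the robot, y to its left, z up, the work surface at z = 0. Lengths are in m, angles in rad, forces in N, time in s.
With the tool pointing down it reaches from about 0.35 to 0.975 m from the base axis. Payload 4.9 kg.
Tool frame: the origin (TCP) lies at the very end of the fingers, on their centre line; the grasp point (between the pads) lies 19 mm behind it (pinch_z is the distance from the TCP to the grasp point, in m); z points along the fingers, y is the line along which they close (so a half turn about z gives the same grasp; the last joint's range is limited). The gripper opens to 85 mm and grips with 20 to 120 N. Pads are 22 mm wide; open, the fingers measure 114 mm over their backs; the gripper's body (76 mm by 85 mm) begins 54 mm behind the grasp point. The pads swing forward as they close: fully open they stand 13 mm farther back than shut.
Start: joints at [-1.302, 0.053, 1.613, -0, 1.476, -0.119], TCP at [0.236, -0.579, 0.205] pointing down, gripper open.
Joint ranges: [-3.01, 3.01], [-1.01, 2.22], [0.06, 2.58], [-1.02, 4.17], [0.09, 2.62], [-3.14, 3.14]. Speed limits (rad/s): [2.57, 2.57, 3.14, 3.14, 3.14, 3.14].

### API

Orientations are given as a unit quaternion [w, x, y, z].
In Python, from plant import * gives the robot as it stands. The module is installed in compiled form; this text tells all that it offers.
- The arm moves only by the tool play_rows, never from a script. Its arguments are lists of equal length, an entry for each row: "linear": the shift along the world's x, y, z in m, a list of three; "turn": the turn about the world's z in degrees. A call has 1 to 8 rows; each row shifts and turns the commanded pose from where the row before left it; what a row does not reach is not made up. A row lasts 1/8 s, in which the tool goes at most 62.5 mm and 10.7 degrees, less where a joint would pass 70% of its speed; a pose out of reach is approached as far as the arm can. A call is refused whole if a number of a shift passes 0.0625 or a number of a turn 10.7, either way. A call with a gripper value outside its range is refused whole. "hand" is the finger opening in m, from 0 to 0.0854, set as the call begins (left out, the last holds). The fingers move at their own pace and stop on an object; the grip force is fixed at half the most. Time passes only in rows, so rows that do not move let the fingers close. It gives the time, the measured TCP pose, the force, the opening and the grip force at its end, in the units of the state.
- state(): the state, without advancing time (a new reading comes with each control period).
- grab_frame(name): name is "scene" or "top" or "wrist"; returns the picture (384x512x3 uint8, red, green, blue); there is no depth.
- camera_info(name): a dict with "camera_matrix" (3x3 intrinsics, pixels), "origin" and "attitude" of the camera in the world; the wrist camera has in their place "mount" (4x4, takes a point from camera to tool coordinates, whose origin is the TCP and whose axes are the flange's). Camera axes: x right, y down, z forward; pixel columns grow to the right and rows downward; lengths in m; the calibration is good to about 2 mm. A picture is of the moment at which its call begins: read the wrist's pose just before it. camera_info takes no time and is no camera call.
- job_done(): hands the job in; it is judged then, once.
Trained networks look in the newest picture that a camera, given by its name, has taken for a name from the list of things; names that differ only in an ending like _2 or _b are one class to them, and where a whole thing is asked for, a point or a joint stands for the part that bears it (a point fixed in the world has none). Each returns a list of dicts, best first, with "p" (0 to 1); they miss things now and then, are a little off and sometimes report something else, mostly with a low value. They report only what shows in the picture. A call takes as long as a camera call.
- trace(camera, thing): "region" (384x512 bool, what is visible of it) and "location" ([column, row] in pixels, amid what is visible of it).
The state is a dict: "time": time; "joint_pos": joint angles; "joint_vel": joint speeds; "joint_efforts": joint torques, N m; "tool_pos": TCP position; "tool_rot": TCP orientation; "contact_force": force on the tool from outside, world axes, zero at the start; "ft_torque": the same for the moment, N m; "gripper_width": opening from 0.0 (shut) to 1.0 (fully open); "grasp_force": force on a finger pad.
Only numpy, scipy, OpenCV 4.12 (cv2) and the standard library are available. Lean on these libraries where they do the work, as an engineer would, in place of code of your own. Each camera call takes 0.05 s, during which the arm holds its last target. There are 200 camera calls.

### The job

A glued-up board lies across two sash clamps; one clamp's tail slide already stands close behind the board, the other was left one hole too far back. Pull up the locking plunger of the slide that is behind, slide it forward to the next hole so that its jaw is close to the board like the other one, and let the pin down fully home in that hole; finish still holding that knob with the pin home, ready for your mate to wind the screw. Leave the board, the slide that is already up and its plunger as they are, and the mallet, chisel and offcut where they lie.

Things in the scene. Friction and masses are not known exactly. Their poses are not given: they have to be found in the camera images.
- panel: The glued-up board of three pale staves, 190 x 340 x 26 mm, lying loose across both clamp bars. Origin: centre of its underside (54 mm above the bench). Its x axis runs along the clamp bars, from the tail slides (robot's side) towards the screws; its near edge, which the tail jaws face, is at x = -95 mm of this frame. Its z axis is up.
- clamp_a: One of two equal aluminium sash clamps, fixed; the board lies across both. Box bar 32 x 32 mm, its top 54 mm above the bench, with 12 mm holes in the top face every 40 mm; screw and T-bar at the far end. Origin: on the bar's centre line, at its underside (22 mm above the bench), at the hole that brings a slide up to the board. x axis: along the bar, from tail to screw.
- clamp_b: One of two equal aluminium sash clamps, fixed; the board lies across both. Box bar 32 x 32 mm, its top 54 mm above the bench, with 12 mm holes in the top face every 40 mm; screw and T-bar at the far end. Origin: on the bar's centre line, at its underside (22 mm above the bench), at the hole that brings a slide up to the board. x axis: along the bar, from tail to screw.
- jaw_1 (a point): Centre of the front of tail slide 1's jaw, 67 mm above the bench. Both slides are alike: grey sleeve 83 x 44 mm round the bar, top 61 mm above the bench; jaw plate at its front 44 mm wide, 14 mm thick, top 108 mm up. x axis: along the bar to the board. A slide that is up is 2 to 8 mm short of the board, the one behind 40 mm more; either may be behind, on either side.
- knob_1 (a point): Centre, half-way up, of the plunger knob on tail slide 1: upright round black knob 26 mm across, 26 mm high, 55 mm behind the jaw's front face, above a round 19 mm boss. With the pin home the centre is 87.5 mm above the bench (knob 74.5 to 100.5 mm). It rises with the plunger and travels with the slide. Axes as the jaw's.
- tail_1 (a joint): How far tail slide 1 has moved along its bar since the start (m; + towards the board). With the pin out it runs on the bar against about 2 N of friction, at most 60 mm back or 75 mm forward.
- plunger_1 (a joint): Height of tail slide 1's plunger (m): 0 = fully down, pin home 12 mm deep in the hole; 0.012 = pin just clear of the bar; 0.018 = stop. It moves straight up and down. A spring pushes it down with 6 N (home) to 10 N (up); let go, it springs back. The pin is 9 mm thick, round-nosed; between holes it rides on the bar's top.
- jaw_2 (a point): Centre of the front of tail slide 2's jaw, 67 mm above the bench. Both slides are alike: grey sleeve 83 x 44 mm round the bar, top 61 mm above the bench; jaw plate at its front 44 mm wide, 14 mm thick, top 108 mm up. x axis: along the bar to the board. A slide that is up is 2 to 8 mm short of the board, the one behind 40 mm more; either may be behind, on either side.
- knob_2 (a point): Centre, half-way up, of the plunger knob on tail slide 2: upright round black knob 26 mm across, 26 mm high, 55 mm behind the jaw's front face, above a round 19 mm boss. With the pin home the centre is 87.5 mm above the bench (knob 74.5 to 100.5 mm). It rises with the plunger and travels with the slide. Axes as the jaw's.
- tail_2 (a joint): How far tail slide 2 has moved along its bar since the start (m; + towards the board). With the pin out it runs on the bar against about 2 N of friction, at most 60 mm back or 75 mm forward.
- plunger_2 (a joint): Height of tail slide 2's plunger (m): 0 = fully down, pin home 12 mm deep in the hole; 0.012 = pin just clear of the bar; 0.018 = stop. It moves straight up and down. A spring pushes it down with 6 N (home) to 10 N (up); let go, it springs back. The pin is 9 mm thick, round-nosed; between holes it rides on the bar's top.
- mallet: Bystander: wooden mallet lying flat beside the clamps, 300 mm long, head 66 x 115 x 58 mm. Origin: under the middle of its length, on the bench; x axis towards the head.
- chisel: Bystander: chisel lying on the bench beside the right-hand clamp, 268 mm long, dark wooden handle. Origin: under the ferrule, on the bench; x axis towards the cutting edge.
- offcut: Bystander: pale offcut with a tenon on one end, 180 x 70 x 45 mm, lying beside the clamps. Origin: 90 mm from its square end, on the bench; x axis towards the tenon.

How it is judged:
On the way, in this order (a step that is already met when the one before it is completed fails the run):
1. the plunger of the slide that is behind is pulled up by the fingers until its pin is clear of the hole (((value of joint plunger_1 above 0.0115 m and x of jaw_1 in the frame of panel below -0.125 m and contact force between the fingers and plunger_1 above 1 N) or (value of joint plunger_2 above 0.0115 m and x of jaw_2 in the frame of panel below -0.125 m and contact force between the fingers and plunger_2 above 1 N))), for 0.1 s.
2. that slide stands in the next hole towards the board, close to it, with its pin down home (((value of joint plunger_1 below 0.003 m and x of jaw_1 in the frame of panel above -0.109 m and distance of jaw_1 from where it was at the start of the episode between 0.03 and 0.05 m) or (value of joint plunger_2 below 0.003 m and x of jaw_2 in the frame of panel above -0.109 m and distance of jaw_2 from where it was at the start of the episode between 0.03 and 0.05 m))), for 0.2 s.
At the end, for the whole second after the job is handed in: Both jaws stand within 14 mm of the board's near edge (not pressed past it), both pins are home (plunger within 3 mm of fully down), the slide that was behind has come forward one hole and is at rest, the fingers are still on its knob with more than 1.5 N, and the board has moved less than 6 mm (x of jaw_1 in the frame of panel between -0.109 and -0.0935 m and value of joint each of plunger_1, plunger_2 below 0.003 m and x of jaw_2 in the frame of panel between -0.109 and -0.0935 m and ((distance of jaw_1 from where it was at the start of the episode above 0.03 m and contact force between the fingers and plunger_1 above 1.5 N and velocity of joint tail_1 between -0.01 and 0.01 m/s) or (distance of jaw_2 from where it was at the start of the episode above 0.03 m and contact force between the fingers and plunger_2 above 1.5 N and velocity of joint tail_2 between -0.01 and 0.01 m/s)) and distance of panel from where it was at the start of the episode below 0.006 m); the arm keeps its last pose, push and grip.
It fails at once if the slide that was already up was moved as well (distance of each of jaw_1, jaw_2 from where it was at the start of the episode above 0.008 m).
It fails at once if the plunger of the slide that was already up was pulled ((value of joint plunger_1 above 0.006 m and x of jaw_1 in the frame of panel above -0.112 m and distance of jaw_1 from where it was at the start of the episode below 0.01 m) or (value of joint plunger_2 above 0.006 m and x of jaw_2 in the frame of panel above -0.112 m and distance of jaw_2 from where it was at the start of the episode below 0.01 m)).
It fails at once if the board was shifted (distance of panel from where it was at the start of the episode above 0.008 m).
It fails at once if a bystander was disturbed (distance of any of mallet, chisel, offcut from where it was at the start of the episode above 0.015 m).
It also fails if it takes over 32 s, if anything falls off the work surface, if the arm or the gripper's body presses on something with over 40 N, if the wrist force passes 120 N, or if a joint passes its speed limit or range.

## Working session

There is one attempt and no reset: what is moved stays moved. The work goes in short steps, Python scripts to look and compute and a tool call to move; the robot and the scene stay as the last step left them, time stands still between calls to the robot, and variables do not carry over. Pictures are saved under pics/ and viewed, at most 10 in all, crops included, and the job is handed in when it is done.

Besides the shell and the picture viewer there is one more tool, called as name([rows], argument=value, ...), one row to a line, values as JSON. play_rows: Moves the arm, as the interface text tells. Its arguments: {"type":"object","properties":{"linear":{"type":"array","items":{"type":"array","items":{"type":"number"}}},"turn":{"type":"array","items":{"type":"number"}},"hand":{"type":"number"}},"required":["linear","turn"]}

```bash
mkdir -p pics; cat > h.py <<'E'
from plant import *
import numpy as np, cv2
from scipy.spatial.transform import Rotation as R
def rot(a):
    a=np.array(a,float)
    return a if a.shape==(3,3) else R.from_quat(np.r_[a[1:],a[0]]).as_matrix()
def cam(n,s=None):
    c=camera_info(n);K=np.array(c["camera_matrix"])
    if n=="wrist":
        s=s or state();M=np.array(c["mount"]);Rt=rot(s["tool_rot"])
        return K,Rt@M[:3,:3],Rt@M[:3,3]+np.array(s["tool_pos"])
    return K,rot(c["attitude"]),np.array(c["origin"])
def ray(n,px,z,s=None):
    K,Rm,o=cam(n,s);d=Rm@np.linalg.solve(K,[px[0],px[1],1]);return o+d*(z-o[2])/d[2]
def proj(n,p,s=None):
    K,Rm,o=cam(n,s);q=K@(Rm.T@(np.array(p)-o));return q[:2]/q[2]
def save(n,f):
    im=grab_frame(n);cv2.imwrite("pics/"+f,im[:,:,::-1]);return im
E
python3 - <<'E'
from h import *
a=save("top","t0.png");b=save("scene","s0.png")
cv2.imwrite("pics/both0.png",cv2.resize(np.vstack([a,b])[:,:,::-1],(400,600)))
s=state();print(s["time"],s["tool_pos"],s["tool_rot"],s["contact_force"],camera_info("top"))
for n in("top","scene"):
  for t,z in(("knob_1",.0875),("jaw_1",.067),("panel",.08)):
    for d in trace(n,t): print(n,t,round(d["p"],2),np.round(d["location"]),d["region"].sum(),np.round(ray(n,d["location"],z),3))
E
```

```text
0.1 [ 0.2361768  -0.57799346  0.20344639] [-9.38725760e-04  9.81260259e-01  1.92684758e-01 -7.90634452e-05] [-0.19662153  0.09061766 -0.21911942] {'camera_matrix': array([[405.06056511,   0.        , 252.24613482],
       [  0.        , 405.06056511, 184.14474134],
       [  0.        ,   0.        ,   1.        ]]), 'origin': array([0.46327775, 0.03510379, 1.14727274]), 'attitude': array([-0.04850809,  0.71091618, -0.69898226,  0.06057189])}
top knob_1 0.61 [208. 242.] 76 [0.474 0.131 0.087]
top knob_1 0.51 [287. 218.] 65 [ 0.541 -0.075  0.087]
top jaw_1 0.87 [211. 239.] 545 [0.483 0.125 0.067]
top jaw_1 0.74 [286. 210.] 549 [ 0.562 -0.073  0.067]
top panel 0.87 [244. 167.] 9112 [0.675 0.04  0.08 ]
scene jaw_1 0.84 [264. 156.] 602 [0.491 0.129 0.067]
scene jaw_1 0.67 [208. 200.] 493 [ 0.555 -0.075  0.067]
scene jaw_1 0.48 [263. 148.] 79 [0.465 0.137 0.067]
scene panel 0.84 [268. 224.] 8912 [0.698 0.029 0.08 ]
scene panel 0.45 [272. 293.] 2085 [ 0.862 -0.045  0.08 ]
```

View pics/t0.png

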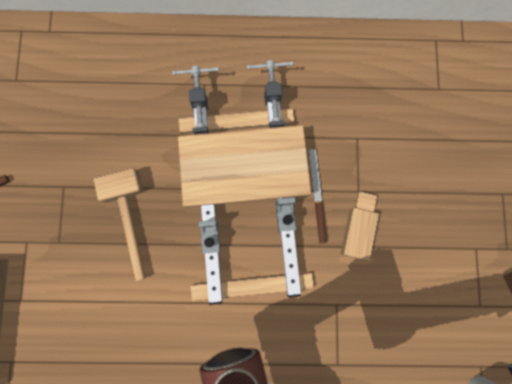

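View pics/s0.png

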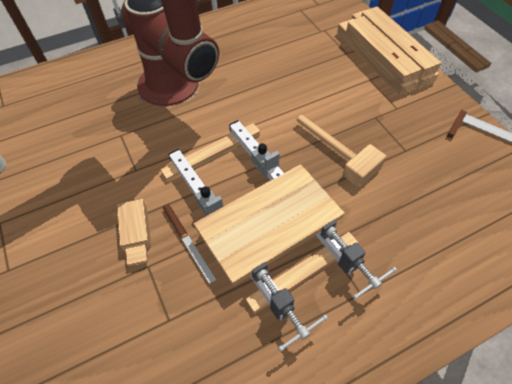

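The top picture shows the left slide (knob at about (208,242)) standing back with a gap to the board edge. The right slide (287,218) is up. So the left one is the target, at about (0.474, 0.131).

```bash
python3 - <<'E'
from h import *
for a,b,z in(((214,302),(207.5,206),.054),((293.5,295),(289,235),.054),((183,205),(310,195),.08)):
  p,q=ray("top",a,z),ray("top",b,z);d=q-p;print(p.round(3),q.round(3),np.degrees(np.arctan2(d[1],d[0])))
s=state();Rt=rot(s["tool_rot"]);print(np.degrees(np.arctan2(Rt[1,1],Rt[0,1])),camera_info("wrist")["mount"].round(3))
E
```

```text
[0.321 0.113 0.054] [0.572 0.138 0.054] 5.707328626535995
[ 0.341 -0.095  0.054] [ 0.497 -0.083  0.054] 4.4210125547547765
[0.571 0.2   0.08 ] [ 0.603 -0.136  0.08 ] -84.46076438689087
-67.78267181034256 [[-0.    -0.959 -0.285  0.074]
 [ 1.     0.    -0.002  0.   ]
 [ 0.002 -0.285  0.959 -0.169]
 [ 0.     0.     0.     1.   ]]
```

play_rows([
  [0.02,0.06,0],
  [0.02,0.06,0],
  [0.02,0.06,0],
  [0.02,0.06,0],
  [0.02,0.06,0],
  [0.02,0.06,0],
  [0.02,0.06,0],
  [0.02,0.06,0],
], turn=[0,0,0,0,0,0,0,0])

```text
time: 1.4
tool_pos: [0.3948, -0.1024, 0.205]
tool_rot: [0.001, 0.981, 0.192, 0.001]
contact_force: [1.2, -0.1, -0.0]
gripper_width: 0.998
grasp_force: 0.0
```

play_rows([
  [0.013,0.039,0],
  [0.013,0.039,0],
  [0.013,0.039,0],
  [0.013,0.039,0],
  [0.013,0.039,0],
  [0.013,0.039,0],
  [0,0,0],
], turn=[-3,-3,-3,-3,-3,-1.7,0])

```text
time: 2.28
tool_pos: [0.4726, 0.1317, 0.2046]
tool_rot: [-0.0, 0.999, 0.05, -0.0]
contact_force: [-0.2, -0.2, 0.1]
gripper_width: 1.003
grasp_force: 0.0
```

```bash
python3 - <<'E'
from h import *
s=state();im=save("wrist","w0.png");print(s["tool_pos"],s["tool_rot"])
Rt=rot(s["tool_rot"]);print(np.degrees(np.arctan2(Rt[1,1],Rt[0,1])))
for t,z in(("knob_1",.0875),("jaw_1",.067),("panel",.08)):
    for d in trace("wrist",t):
      ys,xs=np.nonzero(d["region"]);print(t,round(d["p"],2),np.round(d["location"]),xs.min(),xs.max(),ys.min(),ys.max(),np.round(ray("wrist",d["location"],z,s),4))
print(proj("wrist",s["tool_pos"],s))
E
```

```text
[0.4726247  0.13171833 0.20458331] [-1.18702881e-04  9.98749763e-01  4.99887390e-02 -1.50860958e-04]
-84.26932604788291
knob_1 0.56 [260. 178.] 250 276 162 190 [0.476  0.131  0.0875]
jaw_1 0.97 [454. 116.] 413 511 75 160 [ 0.5569 -0.0632  0.067 ]
jaw_1 0.56 [263. 157.] 239 288 118 195 [0.4944 0.1289 0.067 ]
jaw_1 0.19 [353.  39.] 194 511 0 76 [0.6169 0.055  0.067 ]
panel 0.92 [351.  37.] 194 511 0 75 [0.6158 0.0604 0.08  ]
[258.77387272 226.23308097]
```

View pics/w0.png

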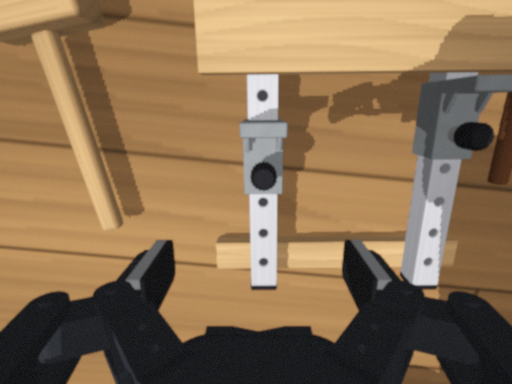

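The wrist picture shows the knob at about (263,176) on the left slide. Its jaw front edge is at row ~121, the board edge at row ~73, and one free hole at (262,95) ahead of the jaw.

```bash
python3 - <<'E'
from h import *
s=state()
for px,z in(((263.5,174.5),.1005),((263,176.5),.0875),((263.5,121),.108),((262,73),.08),((262,95),.054),((263,202),.054),((263.5,233),.054),((263,262),.054)): print(px,z,ray("wrist",px,z,s).round(4))
E
```

```text
(263.5, 174.5) 0.1005 [0.4822 0.1253 0.1005]
(263, 176.5) 0.0875 [0.477  0.1251 0.0875]
(263.5, 121) 0.108 [0.5333 0.1306 0.108 ]
(262, 73) 0.08 [0.5762 0.1359 0.08  ]
(262, 95) 0.054 [0.5574 0.1337 0.054 ]
(263, 202) 0.054 [0.4382 0.1207 0.054 ]
(263.5, 233) 0.054 [0.3984 0.1161 0.054 ]
(263, 262) 0.054 [0.3587 0.1127 0.054 ]
```

play_rows([
  [0.0055,-0.0065,-0.03],
  [0,0,-0.03],
  [0,0,-0.03],
  [0,0,-0.02],
  [0,0,-0.014],
  [0,0,-0.012],
  [0,0,0],
], turn=[0.3,0,0,0,0,0,0])

```text
time: 3.35
tool_pos: [0.4775, 0.1229, 0.0679]
tool_rot: [0.0, 0.999, 0.051, -0.001]
contact_force: [-0.4, -0.1, 0.0]
gripper_width: 0.996
grasp_force: 0.0
```

```bash
python3 - <<'E'
from h import *
s=state();im=save("wrist","w1.png");print(s["tool_pos"],s["contact_force"])
print(proj("wrist",[.478,.1252,.1005],s),proj("wrist",np.array(s["tool_pos"])+[0,0,.0325],s))
E
```

```text
[0.47746834 0.12293754 0.06794983] [-0.36821575 -0.13715102  0.03878987]
[254.63755644 249.74031541] [258.77792436 250.97839113]
```

View pics/w1.png

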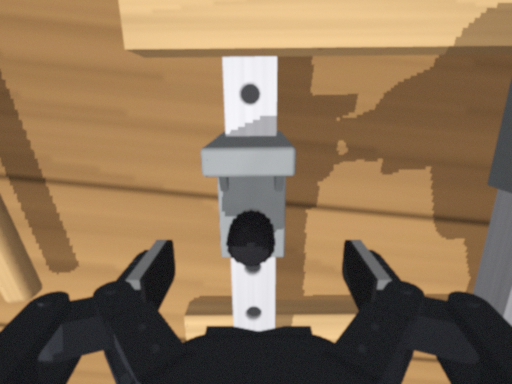

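The knob's centre is at about (251,236), slightly left of and ahead of the grasp centre at (259,251). The fingers straddle it with nothing touching.

```bash
python3 - <<'E'
from h import *
s=state()
for px,z in(((251,234),.1005),((251,237),.0925),((250,94),.054),((254,312.5),.054),((250,138),.108),((250,50),.08)): print(px,z,ray("wrist",px,z,s).round(4))
E
```

```text
(251, 234) 0.1005 [0.4871 0.1281 0.1005]
(251, 237) 0.0925 [0.4815 0.1278 0.0925]
(250, 94) 0.054 [0.558  0.1366 0.054 ]
(254, 312.5) 0.054 [0.3998 0.1188 0.054 ]
(250, 138) 0.108 [0.5374 0.1331 0.108 ]
(250, 50) 0.08 [0.5779 0.1377 0.08  ]
```

play_rows([
  [0.003,0.0045,0],
  [0,0,0],
], turn=[0,0])

```text
time: 3.65
tool_pos: [0.4818, 0.1282, 0.0695]
tool_rot: [-0.0, 0.999, 0.051, 0.001]
contact_force: [0.2, -0.1, -0.0]
gripper_width: 1.002
grasp_force: 0.0
```

play_rows([
  [0,0,0],
  [0,0,0],
  [0,0,0],
  [0,0,0],
  [0,0,0],
  [0,0,0],
], turn=[0,0,0,0,0,0], hand=0.0)

```text
time: 4.4
tool_pos: [0.4811, 0.1277, 0.069]
tool_rot: [0.0, 0.999, 0.051, 0.0]
contact_force: [-1.0, 0.1, 3.8]
gripper_width: 0.255
grasp_force: 58.8
```

play_rows([
  [0,0,0.004],
  [0,0,0.004],
  [0,0,0.004],
  [0,0,0.003],
  [0,0,0],
], turn=[0,0,0,0,0])

```text
time: 5.03
tool_pos: [0.4799, 0.1276, 0.0829]
tool_rot: [0.0, 0.999, 0.051, -0.001]
contact_force: [-0.7, -1.3, -9.1]
gripper_width: 0.252
grasp_force: 59.2
```

```bash
python3 - <<'E'
from h import *
s=state();im=save("wrist","w2.png");print(s["tool_pos"],s["contact_force"],s["gripper_width"])
E
```

```text
[0.47991847 0.12760964 0.08291764] [-0.67774164 -1.30037055 -9.13767292] 0.2520944766513315
```

View pics/w2.png

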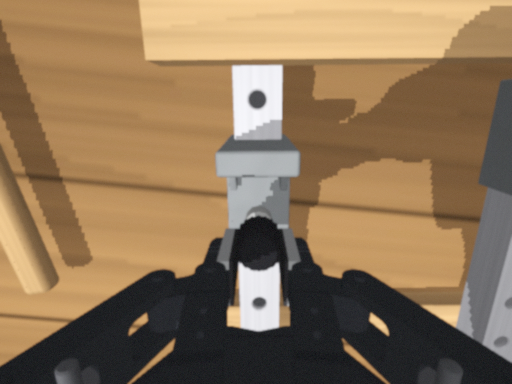

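The fingers hold the knob at about (260,243), and the 9 N downward pull shows the plunger is up. I'll raise it one more millimetre, then slide forward along the bar.

play_rows([
  [0,0,0.001],
  [0.006,0.00065,0],
  [0.008,0.00085,0],
  [0.009,0.001,0],
  [0.008,0.00085,0],
  [0.005,0.0005,0],
  [0.0035,0.0004,0],
  [0,0,0],
], turn=[0,0,0,0,0,0,0,0])

```text
time: 6.08
tool_pos: [0.5212, 0.1322, 0.0848]
tool_rot: [-0.0, 0.999, 0.051, 0.001]
contact_force: [-0.1, -0.7, -9.4]
gripper_width: 0.254
grasp_force: 59.2
```

```bash
python3 - <<'E'
from h import *
s=state();im=save("wrist","w3.png");print(s["tool_pos"],s["contact_force"],s["gripper_width"])
E
```

```text
[0.52117664 0.132173   0.08482595] [-0.07299529 -0.66717391 -9.41065394] 0.2541025799546483
```

View pics/w3.png

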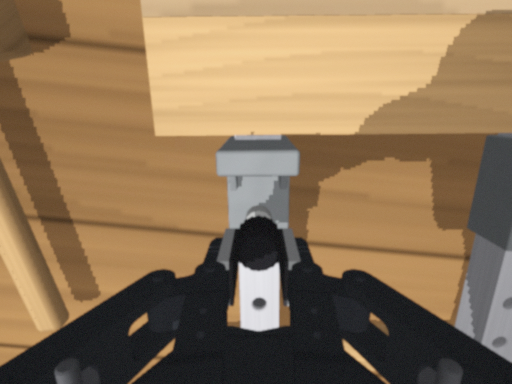

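The slide has moved along. The next hole is at (259,303), almost the same pixel as before (259,302), so the shift is one pitch. The board edge is still clear of the jaw, so I'll lower the pin.

play_rows([
  [0,0,-0.003],
  [0,0,-0.003],
  [0,0,-0.003],
  [0,0,-0.003],
  [0,0,-0.003],
  [0,0,-0.001],
  [0,0,0],
], turn=[0,0,0,0,0,0,0])

```text
time: 7.0
tool_pos: [0.521, 0.1322, 0.0692]
tool_rot: [-0.0, 0.999, 0.051, 0.001]
contact_force: [1.9, 0.5, -4.3]
gripper_width: 0.257
grasp_force: 59.8
```

```bash
python3 - <<'E'
from h import *
s=state();im=save("wrist","w4.png");t=save("top","t4.png");print(s["time"],s["tool_pos"],s["contact_force"],s["gripper_width"],s["grasp_force"])
a=cv2.resize(im,(400,300));b=cv2.resize(t[110:290,130:370],(400,300),interpolation=cv2.INTER_CUBIC)
cv2.imwrite("pics/c4.png",np.vstack([a,b])[:,:,::-1])
E
```

```text
7.0 [0.52102867 0.13215155 0.06917847] [ 1.88715344  0.51098261 -4.2956731 ] 0.2571405156470639 59.801838397979736
```

View pics/c4.png

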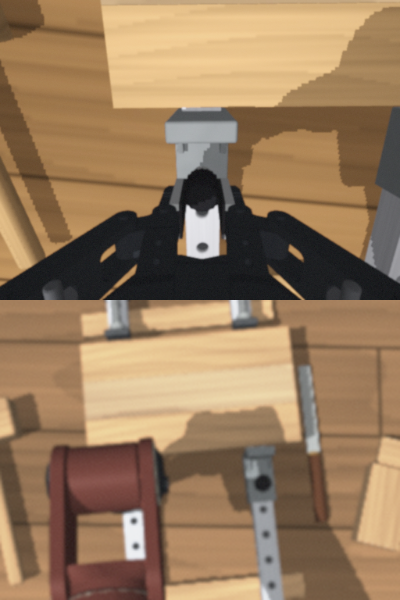

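The pin has dropped in without resistance and the tool is back at its grasp height. The board, the other slide and the bystanders look unmoved. I'll press slightly to seat it fully.

play_rows([
  [0,0,-0.001],
  [0,0,-0.0005],
  [0,0,0],
  [0,0,0],
], turn=[0,0,0,0])

```text
time: 7.6
tool_pos: [0.5214, 0.1322, 0.069]
tool_rot: [-0.0, 0.999, 0.051, 0.001]
contact_force: [-2.2, 0.5, 4.6]
gripper_width: 0.253
grasp_force: 61.0
```

```bash
python3 -c "
from plant import *
print(job_done())"
```

```text
the job is handed in; nothing more can be done
None
```

I handed the job in with the left slide one hole forward, close to the board. Its pin met the stop at the same tool height as at the start (69 mm), and the fingers are still gripping the knob. The last camera check showed the board, the other slide and the bystanders unmoved; the hand-in gave no verdict.

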